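Seat a pillow-block bearing in a spring-jaw checking fixture and mark it

ROBOT

A 6-joint arm with a two-finger parallel gripper is mounted at the origin on the work surface. World frame = base frame: x ahead of the robot, y to its left, z up, the work surface at z = 0. Lengths are in m, angles in degrees, forces in N, time in s.
With the tool pointing down it reaches from about 0.275 to 0.825 m from the base axis. Payload 5.2 kg.
Tool frame: the origin (TCP) lies midway between the tips of the shut fingers; the grasp point (between the pads) lies 19 mm behind it; z points along the fingers, y is the line along which they close (so a half turn about z gives the same grasp; the last joint's range is limited). The gripper opens to 93 mm and grips with 3 to 60 N. Pads are 15 mm wide; open, the fingers measure 128 mm over their backs; the gripper's body (75 mm by 188 mm) begins 65 mm behind the grasp point.
Start: joints at [59.656, 14.817, 87.949, -0, 77.235, -11.62], TCP at [0.177, 0.521, 0.219] pointing down, gripper open.
Joint ranges: [-179.93, 179.93], [-52.35, 119.4], [10.71, 147.94], [-69.91, 249.91], [12.55, 155.21], [-178.61, 178.61]. Speed limits (degrees/s): [147.25, 147.25, 180, 180, 180, 180].

INTERFACE

Orientations are given as a 3x3 rotation matrix whose columns are the frame's x, y, z axes.
In Python, from bench import bot gives the robot as it stands. The module is installed in compiled form; this text tells all that it offers.
- The arm moves only by the tool apply_moves, never from a script. Its argument "deltas" is a list of rows, each an object of numbers: "gripper": the opening, from 0 (shut) to 1 (fully open); "x", "y", "z": the shift along the tool's x, y, z each as a share of 0.04 m, from -1 to 1; "rx", "ry", "rz": the turn, a rotation vector about the tool's x, y, z each as a share of 0.12 rad, from -1 to 1. A call has 1 to 5 rows; each row shifts and turns the commanded pose from where the row before left it, along the tool's axes as they then stand; what a row does not reach is not made up. A row lasts 1/10 s, in which the tool goes at most 50 mm and 8.59 degrees, less where a joint would pass 70% of its speed; a pose out of reach is approached as far as the arm can. A call with a number of a shift or a turn outside -1 to 1 is refused whole. A call with a gripper value outside its range is refused whole. The fingers move at their own pace and stop on an object; the grip force is fixed at half the most. Time passes only in rows, so rows that do not move let the fingers close. It gives the time, the measured TCP pose, the force, the opening and the grip force at its end, in the units of the state.
- bot.sense(): the state, without advancing time (a new reading comes with each control period).
- bot.capture(name): name is "scene" or "side" or "wrist"; returns the picture (400x640x3 uint8, red, green, blue); there is no depth.
- bot.calibration(name): a dict with "fx", "fy", "cx", "cy" (pixels), "origin" and "orientation" of the camera in the world; the wrist camera has in their place "tool_from_camera" (4x4, takes a point from camera to tool coordinates, whose origin is the TCP and whose axes are the flange's). Camera axes: x right, y up, looking along -z (the intrinsics and any distortion apply to the point x, -y, -z); pixel columns grow to the right and rows downward; lengths in m; the calibration is good to about 2 mm. A picture is of the moment at which its call begins: read the wrist's pose just before it. calibration takes no time and is no camera call.
- bot.job_done(): hands the job in; it is judged then, once.
The state is a dict: "time_s": time; "qpos": joint angles; "dq": joint speeds; "joint_efforts": joint torques, N m; "ee_pos": TCP position; "tool_rot": TCP orientation; "contact_force": force on the tool from outside, world axes, zero at the start; "ft_torque": the same for the moment, N m; "gripper_width": finger opening in m; "grasp_force": force on a finger pad.
Only numpy, scipy, OpenCV 4.12 (cv2) and the standard library are available. Lean on these libraries where they do the work, as an engineer would, in place of code of your own. Each camera call takes 0.05 s, during which the arm holds its last target. There are 200 camera calls.

TASK

Load the green pillow-block bearing into the pocket of the blue checking fixture: its foot goes in tilted, nose first under the lip of the yellow spring jaw, pushing the jaw back until the other end drops inside the steel end stop, and must end flat on the pocket floor, square, with that end up against the stop. Let go of it, then press the red marker plunger on the jaw down to its stop, let it spring back and leave the bearing seated. Do not press the marker before the bearing is seated, push the bearing with no more than 60 N and the marker with no more than 40 N, and leave the other parts on the bench alone.

Things in the scene. Friction and masses are not known exactly. Their poses are not given: they have to be found in the camera images.
- bearing: green pillow-block bearing on its foot, 0.5-0.85 kg. Origin: centre of the foot's underside; x along the foot, y across (bore axis), z up. Foot 140 (x) x 44 (y) x 14 mm high. On its middle a housing with flat parallel sides 36 mm apart (y): 64 mm long (x) to 36 mm up, then a half round of radius 30 mm about the bore, 36 mm up (top at 66 mm); grasp across the 36 mm. Both ends alike
- fixture: blue checking fixture, fixed; base 250 x 100 x 12 mm. Origin: table level under the seated bearing's centre; x points to the jaw, z up. Pocket floor z = 12 mm. Inner faces: steel end stop x = -70 mm, steel rails y = +-23.5 mm (x = -70 to 45 mm); all have tops at z = 22 mm. The jaw closes the +x end. Seated, the bearing's origin is at x 0, y 0, z 12 mm
- jaw (a joint): travel of the yellow spring jaw along the fixture's +x, 0 at rest to 0.015 m; its spring pushes back with 4 N at rest, 6 N at 5 mm, 10 N at 15 mm. At rest its upright face is at fixture x = 65 mm, so the 140 mm foot must push it back; it reads 0.005 when the bearing is seated
- jaw_lip (a point): middle of the lower edge of the jaw's overhanging lip. At rest at fixture x = 52 mm, z = 33 mm (21 mm above the floor); the lip runs from there 13 mm to the jaw's face, is 42 mm wide (y) and its top is at z = 45 mm. It moves with the jaw. A level foot held above the end stop does not fit under it
- marker (a joint): travel of the red marker plunger, 0 up to 0.012 m fully down at its stop; spring force 3 N at the top, about 10 N at the stop
- marker_top (a point): centre of the top of the red plunger head, a disc 28 mm across and 10 mm thick on a steel stem over the jaw's lip; at rest at fixture x = 60 mm, z = 74 mm. It moves with the jaw and is pressed straight down
- gear_a: dark steel bevel gear lying teeth up, 68 mm across, 32 mm high, beside the fixture; leave alone. Origin: centre of its underside
- gear_b: second, identical bevel gear, off to one side; leave alone. Origin: centre of its underside
- bush: red plastic bush (ring) standing on the table, 40 mm across, 36 mm high, near the bearing; leave alone. Origin: centre of its underside
- stub_shaft: bright steel stub shaft 26 mm thick standing on its 60 mm flange, 112 mm high, at the back; leave alone. Origin: centre of its underside
- flange: black square flange plate 85 x 85 mm, 24 mm high with its boss, off to one side; leave alone. Origin: centre of its underside
- carton: small black and green carton 60 x 90 x 60 mm, at the back; leave alone. Origin: centre of its underside

How it is judged:
By the outcome, as a careful person would: the job done as asked, in the order asked, and still so for the second after the job is handed in, with the robot touching nothing.
It also fails if it takes over 54 s, if anything falls off the work surface, if the arm or the gripper's body presses on something with over 40 N, if the wrist force passes 120 N, or if a joint passes its speed limit or range.

## Working session

There is one attempt and no reset: what is moved stays moved. The work goes in short steps, Python scripts to look and compute and a tool call to move; the robot and the scene stay as the last step left them, time stands still between calls to the robot, and variables do not carry over. Pictures are saved under pics/ and viewed, at most 10 in all, crops included, and the job is handed in when it is done.

Besides the shell and the picture viewer there is one more tool, called after "Emit:" in YAML: its name, and indented under it one key for each argument. apply_moves: Moves the arm, as the interface text tells. Shift numbers are shares of 0.04 m and turn numbers shares of 0.12 rad, none past 1 either way. Its arguments: {"type":"object","properties":{"deltas":{"type":"array"}},"required":["deltas"]}

```bash
mkdir -p pics; python3 - <<'E'
from bench import bot
import cv2, numpy as np
s=bot.sense(); print({k:np.round(v,4).tolist() for k,v in s.items()})
for n in ("scene","side","wrist"):
    im=bot.capture(n); cv2.imwrite(f"pics/{n}0.png",im[...,::-1])
    print(n,{k:np.round(v,4).tolist() for k,v in bot.calibration(n).items()})
a=[cv2.imread(f"pics/{n}0.png") for n in ("scene","side")]
E
```

```text
{'time_s': 0.0, 'qpos': [59.657, 14.8594, 88.0102, 0.0011, 77.2358, -11.6192], 'dq': [-0.0347, -0.0072, -0.0396, -0.0284, 0.0008, 0.0271], 'joint_efforts': [-0.002, -43.7312, -28.3995, 0.0715, 0.0416, -0.0002], 'ee_pos': [0.1762, 0.5204, 0.2178], 'tool_rot': [[-0.9471, 0.321, -0.0009], [0.321, 0.9471, -0.0016], [0.0004, -0.0018, -1.0]], 'contact_force': [-0.1957, -0.2753, -0.2014], 'ft_torque': [-0.0345, 0.0067, 0.0031], 'grasp_force': 0.0, 'gripper_width': 0.0928}
scene {'fx': 403.135, 'fy': 403.135, 'cx': 317.4554, 'cy': 200.8023, 'origin': [1.1721, 0.035, 1.0595], 'orientation': [[-0.1513, -0.8421, 0.5177], [0.9884, -0.1364, 0.067], [0.0142, 0.5218, 0.8529]]}
side {'fx': 473.9345, 'fy': 473.9345, 'cx': 310.4068, 'cy': 197.1273, 'origin': [0.0734, -0.977, 1.1657], 'orientation': [[0.8866, 0.3374, -0.3164], [-0.4624, 0.6274, -0.6266], [-0.0129, 0.7018, 0.7122]]}
wrist {'fx': 285.955, 'fy': 285.955, 'cx': 323.4352, 'cy': 202.3495, 'tool_from_camera': [[0.0003, 0.9703, 0.242, 0.0659], [1.0, -0.0004, 0.0003, -0.0002], [0.0004, 0.242, -0.9703, -0.1676], [0.0, 0.0, 0.0, 1.0]]}
```

View pics/scene0.png

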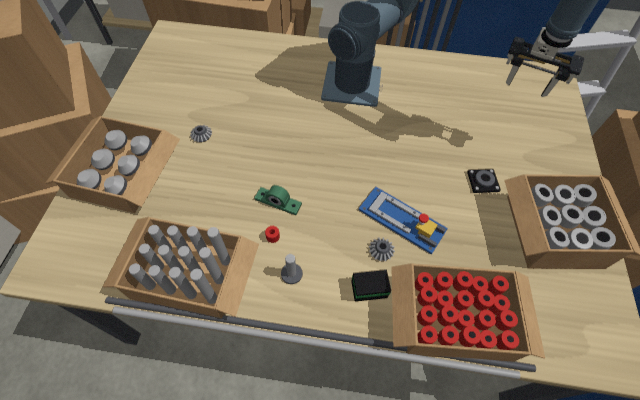

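View pics/side0.png

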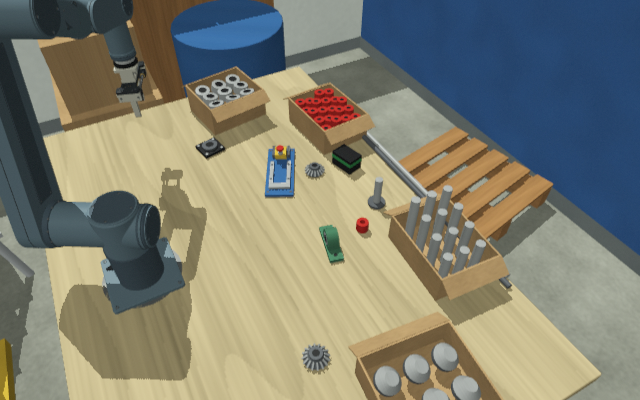

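The scene picture shows the bearing near (278,198), the fixture near (403,218) and its jaw and marker near (425,225). In the side picture they are at (331,242), (280,172) and (281,150). The bush, a gear and the shaft stand close by. Next I'll measure from both views.

```bash
cat > h.py <<'E'
import numpy as np, cv2
from bench import bot
def cam(n,s=None):
    c=bot.calibration(n)
    if n=="wrist":
        T=np.eye(4);T[:3,:3]=s["tool_rot"];T[:3,3]=s["ee_pos"];M=T@np.array(c["tool_from_camera"])
        R,o=M[:3,:3],M[:3,3]
    else: R,o=np.array(c["orientation"]),np.array(c["origin"])
    return c,R,o
def ray(C,uv):
    c,R,o=C; uv=np.atleast_2d(np.float64(uv))
    d=np.stack([(uv[:,0]-c["cx"])/c["fx"],-(uv[:,1]-c["cy"])/c["fy"],-np.ones(len(uv))],1)@R.T
    return o,d/np.linalg.norm(d,axis=1,keepdims=True)
def plane(C,uv,z):
    o,d=ray(C,uv); return o+d*((z-o[2])/d[:,2])[:,None]
def tri(rs):
    A=0;b=0
    for o,d in rs:
        P=np.eye(3)-np.outer(d,d);A=A+P;b=b+P@o
    p=np.linalg.solve(A,b); return p,[np.linalg.norm((np.eye(3)-np.outer(d,d))@(p-o)) for o,d in rs]
def proj(C,p):
    c,R,o=C; q=(np.atleast_2d(p)-o)@R
    return np.stack([c["cx"]+c["fx"]*q[:,0]/-q[:,2],c["cy"]-c["fy"]*q[:,1]/-q[:,2]],1)
def mask(im,col):
    h=cv2.cvtColor(im,cv2.COLOR_RGB2HSV);H,S,V=[h[...,i].astype(int) for i in range(3)]
    return {"green":(H>55)&(H<90)&(S>100)&(V>35),"blue":(H>98)&(H<122)&(S>120)&(V>50),
     "yellow":(H>18)&(H<32)&(S>170)&(V>120),"red":((H<7)|(H>173))&(S>170)&(V>90)}[col].astype(np.uint8)
def blobs(m,amin=30):
    n,l,st,ce=cv2.connectedComponentsWithStats(m)
    return [(ce[i],st[i],(l==i).astype(np.uint8)) for i in range(1,n) if st[i][4]>=amin]
E
python3 - <<'E'
from h import *
np.set_printoptions(precision=4,suppress=True)
ims={n:cv2.imread(f"pics/{n}0.png")[...,::-1].copy() for n in("scene","side")}
roi={"scene":(240,170,460,260),"side":(255,135,380,275)}
R={}
for n,im in ims.items():
    C=cam(n);x0,y0,x1,y1=roi[n]
    for col in("green","blue","yellow","red"):
        m=mask(im,col);k=np.zeros_like(m);k[y0:y1,x0:x1]=1
        for ce,st,bm in sorted(blobs(m*k,12),key=lambda b:-b[1][4])[:2]:
            r=cv2.minAreaRect(cv2.findNonZero(bm)); print(n,col,ce,st[4],plane(C,ce,.02)[0])
            R.setdefault((n,col),(ray(C,ce)))
            if col in("blue","green"): print(plane(C,cv2.boxPoints(r),.012))
for col in("green","yellow"):
    print(col,tri([(R[n,col][0],R[n,col][1][0]) for n in ims]))
E
```

```text
scene green [267.0465 198.0233] 43 [ 0.5558 -0.199   0.02  ]
[[ 0.5641 -0.2162  0.012 ]
 [ 0.5266 -0.2128  0.012 ]
 [ 0.5358 -0.1768  0.012 ]
 [ 0.573  -0.1807  0.012 ]]
scene green [283.4375 199.6875] 16 [ 0.5537 -0.1489  0.02  ]
[[ 0.5411 -0.1625  0.012 ]
 [ 0.5382 -0.1444  0.012 ]
 [ 0.5558 -0.141   0.012 ]
 [ 0.5587 -0.159   0.012 ]]
scene blue [395.1996 219.1996] 1102 [0.5674 0.1894 0.02  ]
[[0.5455 0.0781 0.012 ]
 [0.4513 0.1148 0.012 ]
 [0.5735 0.3391 0.012 ]
 [0.6578 0.2969 0.012 ]]
scene blue [436.381  236.0571] 105 [0.6041 0.3098 0.02  ]
[[0.6091 0.2918 0.012 ]
 [0.5758 0.3095 0.012 ]
 [0.5895 0.3322 0.012 ]
 [0.6224 0.3143 0.012 ]]
scene red [272.2484 233.4379] 153 [ 0.6707 -0.1584  0.02  ]
scene red [423.3871 217.7581] 62 [0.5492 0.2717 0.02  ]
side green [331.4004 243.0089] 447 [ 0.5474 -0.1767  0.02  ]
[[ 0.5468 -0.0958  0.012 ]
 [ 0.5967 -0.1011  0.012 ]
 [ 0.5551 -0.2425  0.012 ]
 [ 0.5088 -0.2364  0.012 ]]
side green [346.0569 161.439 ] 123 [0.7822 0.1318 0.02  ]
[[0.726  0.1493 0.012 ]
 [0.7633 0.2024 0.012 ]
 [0.8433 0.1309 0.012 ]
 [0.8044 0.0801 0.012 ]]
side blue [280.1435 175.1832] 704 [0.5382 0.1793 0.02  ]
[[0.5526 0.3478 0.012 ]
 [0.6464 0.297  0.012 ]
 [0.538  0.0754 0.012 ]
 [0.4531 0.1211 0.012 ]]
side yellow [280.7069 153.6552] 58 [0.5901 0.2857 0.02  ]
side red [361.8867 225.    ] 150 [ 0.6696 -0.1583  0.02  ]
side red [279.6538 147.8462] 26 [0.6009 0.3184 0.02  ]
green (array([ 0.5509, -0.1904,  0.0262]), [np.float64(0.010768428933900221), np.float64(0.010768428933900308)])Traceback (most recent call last):
  File "<stdin>", line 15, in <module>
KeyError: ('scene', 'yellow')
```

```bash
cat >> h.py <<'E'
from scipy.spatial.transform import Rotation as Ro
def target(yaw,tilt=0):
    """tool x heading yaw (deg), z down, then nose-down tilt (deg) about tool y"""
    a=np.radians(yaw);x=np.array([np.cos(a),np.sin(a),0]);z=np.array([0,0,-1.]);
    R=np.stack([x,np.cross(z,x),z],1)
    return R@Ro.from_euler('y',-tilt,degrees=True).as_matrix()  # checked by sign below
def rows(p,R,p0=None,R0=None,smax=.036,amax=.115):
    s=bot.sense(); p0=np.array(s["ee_pos"]) if p0 is None else np.array(p0); R0=np.array(s["tool_rot"]) if R0 is None else R0
    rv=Ro.from_matrix(R0.T@R).as_rotvec(); d=np.array(p)-p0
    n=int(max(1,np.ceil(np.linalg.norm(d)/smax),np.ceil(np.linalg.norm(rv)/amax)))
    for i in range(n):
        Ri=R0@Ro.from_rotvec(rv*i/n).as_matrix()
        print(i,np.round(Ri.T@d/n/.04,2),np.round(rv/n/.12,2))
E
python3 - <<'E'
from h import *
rows([.55,.21,.17],target(63.7)); print(target(63.7,10)[:,0])
E
```

```text
0 [-0.76 -0.29  0.08] [-0.    0.    0.95]
1 [-0.78 -0.2   0.08] [-0.    0.    0.95]
2 [-0.8  -0.11  0.08] [-0.    0.    0.95]
3 [-0.81 -0.02  0.08] [-0.    0.    0.95]
4 [-0.81  0.07  0.08] [-0.    0.    0.95]
5 [-0.79  0.16  0.08] [-0.    0.    0.95]
6 [-0.77  0.25  0.08] [-0.    0.    0.95]
7 [-0.74  0.34  0.08] [-0.    0.    0.95]
8 [-0.69  0.42  0.08] [-0.    0.    0.95]
9 [-0.64  0.49  0.08] [-0.    0.    0.95]
10 [-0.58  0.56  0.08] [-0.    0.    0.95]
11 [-0.51  0.63  0.08] [-0.    0.    0.95]
12 [-0.44  0.68  0.08] [-0.    0.    0.95]
13 [-0.36  0.73  0.08] [-0.    0.    0.95]
14 [-0.28  0.76  0.08] [-0.    0.    0.95]
[ 0.43633994  0.88286679 -0.17364818]
```

Emit:
apply_moves:
  deltas:
    - {"x": -0.76, "y": -0.29, "z": 0.08, "rz": 0.95}
    - {"x": -0.78, "y": -0.2, "z": 0.08, "rz": 0.95}
    - {"x": -0.8, "y": -0.11, "z": 0.08, "rz": 0.95}
    - {"x": -0.81, "y": -0.02, "z": 0.08, "rz": 0.95}
    - {"x": -0.81, "y": 0.07, "z": 0.08, "rz": 0.95}

```text
invalid input
```

Emit:
apply_moves:
  deltas:
    - {"x": -0.79, "y": 0.16, "z": 0.08, "rz": 0.95}
    - {"x": -0.77, "y": 0.25, "z": 0.08, "rz": 0.95}
    - {"x": -0.74, "y": 0.34, "z": 0.08, "rz": 0.95}
    - {"x": -0.69, "y": 0.42, "z": 0.08, "rz": 0.95}
    - {"x": -0.64, "y": 0.49, "z": 0.08, "rz": 0.95}

```text
invalid input
```

Emit:
apply_moves:
  deltas:
    - {"x": -0.58, "y": 0.56, "z": 0.08, "rz": 0.95}
    - {"x": -0.51, "y": 0.63, "z": 0.08, "rz": 0.95}
    - {"x": -0.44, "y": 0.68, "z": 0.08, "rz": 0.95}
    - {"x": -0.36, "y": 0.73, "z": 0.08, "rz": 0.95}
    - {"x": -0.28, "y": 0.76, "z": 0.08, "rz": 0.95}

```text
invalid input
```

Emit:
apply_moves:
  deltas:
    - {"gripper": 1}
    - {"gripper": 1}

```text
invalid input
```

```bash
python3 - <<'E'
from h import *
import pickle
for i in range(3):
    s=bot.sense(); im=bot.capture("wrist"); print(np.round(s["ee_pos"],4),s["time_s"])
print(np.round(s["tool_rot"],4))
pickle.dump((s,im),open("w1.pkl","wb")); cv2.imwrite("pics/w1.png",im[...,::-1])
E
```

```text
[0.1763 0.5205 0.218 ] 0.15
[0.1763 0.5206 0.2181] 0.2
[0.1764 0.5207 0.2182] 0.25
[[-9.471e-01  3.210e-01 -4.000e-04]
 [ 3.210e-01  9.471e-01 -7.000e-04]
 [ 2.000e-04 -8.000e-04 -1.000e+00]]
```

View pics/w1.png

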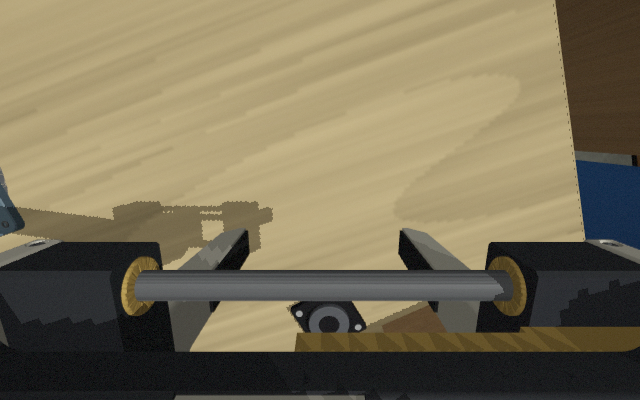

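The picture shows table and the gripper, with the fingers filling everything below about row 230. So the useful view lies ahead along tool +x. The rows were refused, probably because every key must be given.

```bash
python3 - <<'E'
from h import *
rows([.506,.12,.18],target(63.7),smax=.039,amax=.119)
E
```

```text
0 [-0.73 -0.46  0.06] [-0.    0.    0.95]
1 [-0.78 -0.37  0.06] [-0.    0.    0.95]
2 [-0.82 -0.28  0.06] [-0.    0.    0.95]
3 [-0.84 -0.18  0.06] [-0.    0.    0.95]
4 [-0.86 -0.09  0.06] [-0.    0.    0.95]
5 [-0.86  0.01  0.06] [-0.    0.    0.95]
6 [-0.86  0.11  0.06] [-0.    0.    0.95]
7 [-0.84  0.2   0.06] [-0.    0.    0.95]
8 [-0.81  0.3   0.06] [-0.    0.    0.95]
9 [-0.77  0.39  0.06] [-0.    0.    0.95]
10 [-0.72  0.47  0.06] [-0.    0.    0.95]
11 [-0.67  0.55  0.06] [-0.    0.    0.95]
12 [-0.6   0.62  0.06] [-0.    0.    0.95]
13 [-0.52  0.69  0.06] [-0.    0.    0.95]
14 [-0.44  0.74  0.06] [-0.    0.    0.95]
```

Emit:
apply_moves:
  deltas:
    - {"gripper": 1, "x": 0, "y": 0, "z": 0, "rx": 0, "ry": 0, "rz": 0.5}

```text
time_s: 0.4
ee_pos: [0.1765, 0.5208, 0.2185]
tool_rot: [[-0.926, 0.378, -0.0], [0.378, 0.926, -0.0], [0.0, -0.0, -1.0]]
contact_force: [0.1, 0.6, -1.1]
gripper_width: 0.0928
grasp_force: 0.0
```

Emit:
apply_moves:
  deltas:
    - {"gripper": 1, "x": -0.76, "y": -0.42, "z": 0.06, "rx": 0, "ry": 0, "rz": 0.92}
    - {"gripper": 1, "x": -0.8, "y": -0.33, "z": 0.06, "rx": 0, "ry": 0, "rz": 0.92}
    - {"gripper": 1, "x": -0.83, "y": -0.23, "z": 0.06, "rx": 0, "ry": 0, "rz": 0.92}
    - {"gripper": 1, "x": -0.85, "y": -0.14, "z": 0.06, "rx": 0, "ry": 0, "rz": 0.92}
    - {"gripper": 1, "x": -0.86, "y": -0.04, "z": 0.06, "rx": 0, "ry": 0, "rz": 0.92}

```text
time_s: 0.9
ee_pos: [0.2868, 0.3864, 0.2066]
tool_rot: [[-0.587, 0.809, 0.0], [0.809, 0.587, 0.0], [-0.0, 0.0, -1.0]]
contact_force: [1.0, 0.3, -0.1]
gripper_width: 0.0928
grasp_force: 0.0
```

Emit:
apply_moves:
  deltas:
    - {"gripper": 1, "x": -0.86, "y": 0.05, "z": 0.06, "rx": 0, "ry": 0, "rz": 0.92}
    - {"gripper": 1, "x": -0.85, "y": 0.15, "z": 0.06, "rx": 0, "ry": 0, "rz": 0.92}
    - {"gripper": 1, "x": -0.83, "y": 0.24, "z": 0.06, "rx": 0, "ry": 0, "rz": 0.92}
    - {"gripper": 1, "x": -0.8, "y": 0.33, "z": 0.06, "rx": 0, "ry": 0, "rz": 0.92}
    - {"gripper": 1, "x": -0.76, "y": 0.42, "z": 0.06, "rx": 0, "ry": 0, "rz": 0.92}

```text
time_s: 1.4
ee_pos: [0.3974, 0.2533, 0.1947]
tool_rot: [[-0.075, 0.997, 0.0], [0.997, 0.075, 0.0], [0.0, 0.0, -1.0]]
contact_force: [0.1, 0.3, 0.6]
gripper_width: 0.0929
grasp_force: 0.0
```

Emit:
apply_moves:
  deltas:
    - {"gripper": 1, "x": -0.71, "y": 0.5, "z": 0.06, "rx": 0, "ry": 0, "rz": 0.92}
    - {"gripper": 1, "x": -0.65, "y": 0.57, "z": 0.06, "rx": 0, "ry": 0, "rz": 0.92}
    - {"gripper": 1, "x": -0.59, "y": 0.64, "z": 0.06, "rx": 0, "ry": 0, "rz": 0.92}
    - {"gripper": 1, "x": -0.52, "y": 0.69, "z": 0.06, "rx": 0, "ry": 0, "rz": 0.92}
    - {"gripper": 1, "x": -0.44, "y": 0.74, "z": 0.06, "rx": 0, "ry": 0, "rz": 0.92}

```text
time_s: 1.9
ee_pos: [0.5067, 0.119, 0.1826]
tool_rot: [[0.459, 0.888, 0.0], [0.888, -0.459, 0.0], [0.0, 0.0, -1.0]]
contact_force: [-0.9, 0.1, 0.5]
gripper_width: 0.093
grasp_force: 0.0
```

Emit:
apply_moves:
  deltas:
    - {"gripper": 1, "x": 0, "y": 0, "z": 0, "rx": 0, "ry": 0, "rz": 0}
    - {"gripper": 1, "x": 0, "y": 0, "z": 0, "rx": 0, "ry": 0, "rz": 0}

```text
time_s: 2.1
ee_pos: [0.5059, 0.1197, 0.1823]
tool_rot: [[0.455, 0.89, -0.001], [0.89, -0.455, 0.0], [-0.0, -0.001, -1.0]]
contact_force: [-0.6, 0.3, 0.2]
gripper_width: 0.0928
grasp_force: 0.0
```

```bash
cat > snap.py <<'E'
import sys,pickle
from h import *
s=bot.sense(); im=bot.capture("wrist"); print(np.round(s["ee_pos"],4),s["time_s"],np.round(s["contact_force"],1))
pickle.dump((s,im),open(sys.argv[1]+".pkl","wb")); cv2.imwrite(f"pics/{sys.argv[1]}.png",im[...,::-1])
E
python3 snap.py w2
```

```text
[0.5059 0.1197 0.1823] 2.1 [-0.6  0.3  0.2]
```

View pics/w2.png

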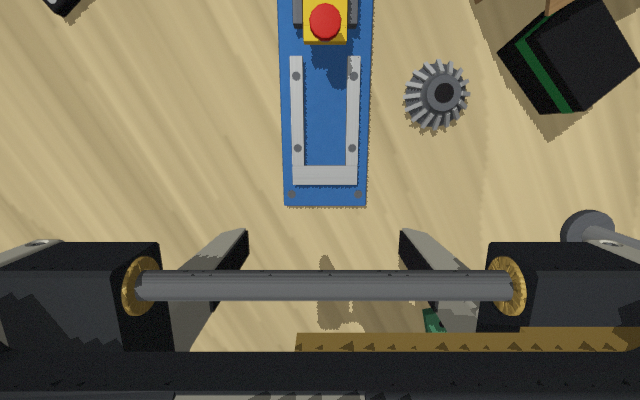

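The wrist view looks straight down on the fixture. The blue base spans columns 280–370 and the rails' inner edges lie near columns 304 and 346. The steel stop is at rows 165–185, the yellow jaw edge at row 43 and the red plunger at (325,20). I'll fit lines to the base and pocket edges.

```bash
cat > fx.py <<'E'
import sys,pickle
from h import *
np.set_printoptions(precision=4,suppress=True)
def runs(row):
    d=np.diff(np.r_[0,row,0]);a=np.where(d==1)[0];b=np.where(d==-1)[0]
    return [(x,y) for x,y in zip(a,b) if y-x>=3]
def line(P):
    P=np.float32(P); vx,vy,x,y=cv2.fitLine(P[:,:2],cv2.DIST_HUBER,0,1e-4,1e-4).ravel(); return np.array([x,y]),np.array([vx,vy])*np.sign(vy)
def fixture(f,r0,r1,c0=250,c1=400):
    s,im=pickle.load(open(f,"rb"));C=cam("wrist",s);m=mask(im,"blue");m[:,:c0]=0;m[:,c1:]=0
    L,Rr,Li,Ri=[],[],[],[]
    for v in range(r0,r1):
        q=runs(m[v])
        if len(q)>=3:
            big=max(q,key=lambda t:t[1]-t[0]); L.append((q[0][0]-.5,v));Rr.append((q[-1][1]-.5,v));Li.append((big[0]-.5,v));Ri.append((big[1]-.5,v))
    out={}
    for n,P,z in(("L",L,.012),("R",Rr,.012),("Li",Li,.022),("Ri",Ri,.022),("Lif",Li,.012),("Rif",Ri,.012)):
        p,d=line(plane(C,P,z)); out[n]=(p,d)
    return s,im,C,out
if __name__=="__main__":
    s,im,C,o=fixture("w2.pkl",70,140)
    for n,(p,d) in o.items(): print(n,p,np.degrees(np.arctan2(d[1],d[0])))
    d=o["L"][1]+o["R"][1];d/=np.linalg.norm(d);nn=np.array([-d[1],d[0]])
    for a,b in(("L","R"),("Li","Ri"),("Lif","Rif")): print(a,b,"width",(o[a][0]-o[b][0])@nn,"mid offset",((o[a][0]+o[b][0])/2)@nn)
    hsv=cv2.cvtColor(im,cv2.COLOR_RGB2HSV)
    for c in (315,325,335): print(c,[(v,hsv[v,c].tolist()) for v in list(range(158,212,2))])
    ce,st,bm=[b for b in blobs(mask(im,"red"),100) if 280<b[0][0]<370][0]; print("red",cv2.minEnclosingCircle(cv2.findNonZero(bm)),plane(C,ce,.074))
E
python3 fx.py
```

```text
Traceback (most recent call last):
  File "fx.py", line 21, in <module>
    s,im,C,o=fixture("w2.pkl",70,140)
             ~~~~~~~^^^^^^^^^^^^^^^^^
  File "fx.py", line 18, in fixture
    p,d=line(plane(C,P,z)); out[n]=(p,d)
             ~~~~~^^^^^^^
  File "h.py", line 15, in plane
    o,d=ray(C,uv); return o+d*((z-o[2])/d[:,2])[:,None]
        ~~~^^^^^^
  File "h.py", line 12, in ray
    d=np.stack([(uv[:,0]-c["cx"])/c["fx"],-(uv[:,1]-c["cy"])/c["fy"],-np.ones(len(uv))],1)@R.T
                 ~~^^^^^
IndexError: index 0 is out of bounds for axis 1 with size 0
```

```bash
python3 - <<'E'
import pickle
from h import *
s,im=pickle.load(open("w2.pkl","rb")); h=cv2.cvtColor(im,cv2.COLOR_RGB2HSV)
for v in (100,130): print(v,[(c,h[v,c].tolist()) for c in list(range(276,310))+list(range(340,374,1))])
print([(v,h[v,325].tolist()) for v in range(155,212,2)])
E
```

```text
100 [(276, [22, 78, 196]), (277, [22, 76, 198]), (278, [22, 77, 198]), (279, [21, 75, 195]), (280, [90, 11, 134]), (281, [106, 168, 156]), (282, [106, 163, 169]), (283, [106, 164, 169]), (284, [106, 161, 168]), (285, [106, 162, 170]), (286, [105, 168, 167]), (287, [106, 166, 166]), (288, [106, 164, 166]), (289, [106, 158, 169]), (290, [107, 79, 152]), (291, [75, 3, 182]), (292, [90, 1, 180]), (293, [30, 1, 183]), (294, [90, 1, 184]), (295, [60, 1, 184]), (296, [40, 4, 184]), (297, [60, 3, 184]), (298, [70, 4, 184]), (299, [60, 4, 184]), (300, [60, 3, 184]), (301, [30, 3, 182]), (302, [50, 4, 174]), (303, [120, 16, 63]), (304, [107, 173, 102]), (305, [108, 163, 102]), (306, [106, 175, 105]), (307, [106, 166, 163]), (308, [105, 161, 163]), (309, [106, 157, 164]), (340, [106, 169, 157]), (341, [106, 161, 158]), (342, [106, 166, 157]), (343, [106, 161, 160]), (344, [106, 169, 157]), (345, [106, 165, 155]), (346, [106, 47, 114]), (347, [70, 4, 183]), (348, [60, 1, 176]), (349, [60, 1, 178]), (350, [45, 3, 179]), (351, [90, 1, 179]), (352, [70, 4, 178]), (353, [75, 3, 177]), (354, [75, 3, 
[... 1936 characters left out ...]
2, [22, 79, 183]), (373, [22, 80, 182])]
[(155, [106, 168, 158]), (157, [106, 163, 160]), (159, [106, 165, 159]), (161, [106, 162, 159]), (163, [106, 167, 159]), (165, [107, 37, 130]), (167, [0, 1, 173]), (169, [75, 3, 174]), (171, [45, 3, 171]), (173, [70, 4, 173]), (175, [60, 1, 172]), (177, [0, 0, 166]), (179, [40, 5, 170]), (181, [60, 2, 170]), (183, [45, 3, 170]), (185, [107, 180, 98]), (187, [106, 165, 113]), (189, [106, 166, 157]), (191, [106, 171, 157]), (193, [106, 166, 158]), (195, [106, 166, 160]), (197, [106, 165, 159]), (199, [106, 165, 158]), (201, [106, 166, 157]), (203, [106, 170, 156]), (205, [109, 115, 135]), (207, [22, 93, 131]), (209, [22, 76, 199]), (211, [22, 77, 198])]
```

```bash
sed -i 's/np.diff(np.r_\[0,row,0\])/np.diff(np.r_[0,row.astype(int),0])/; /hsv/d' fx.py; sed -i 's/^    ce,st,bm/    for nm,uv,z in(("stop_in",(325,164.7),.022),("stop_in_floor",(325,164.7),.012),("base_end",(325,205.7),.012)): print(nm,plane(C,uv,z),plane(C,uv,z)[0,:2]@d)\n    ce,st,bm/' fx.py
python3 fx.py
```

```text
L [0.5068 0.226 ] 62.992924
R [0.5949 0.181 ] 62.993744
Li [0.5311 0.2151] 61.966827
Ri [0.5739 0.1988] 63.995502
Lif [0.5302 0.215 ] 61.96686
Rif [0.575  0.1994] 63.99566
L R width 0.0989593 mid offset -0.39838684
Li Ri width 0.045584224 mid offset -0.39824766
Lif Rif width 0.047000036 mid offset -0.39827245
stop_in [[0.5213 0.1446 0.022 ]] 0.3655249294475377
stop_in_floor [[0.5209 0.1435 0.012 ]] 0.36439388470301326
base_end [[0.4982 0.099  0.012 ]] 0.3144394236160335
red ((323.5992431640625, 21.152671813964844), 18.206737518310547) [[0.5793 0.2598 0.074 ]]
```

```bash
python3 - <<'E'
from h import *
rows([.522,-.265,.18],target(75),smax=.039,amax=.119)
E
```

```text
0 [-0.84  0.47  0.01] [-0.   -0.   -0.17]
1 [-0.85  0.46  0.01] [-0.   -0.   -0.17]
2 [-0.86  0.44  0.01] [-0.   -0.   -0.17]
3 [-0.87  0.42  0.01] [-0.   -0.   -0.17]
4 [-0.88  0.4   0.01] [-0.   -0.   -0.17]
5 [-0.88  0.38  0.01] [-0.   -0.   -0.17]
6 [-0.89  0.37  0.01] [-0.   -0.   -0.17]
7 [-0.9   0.35  0.01] [-0.   -0.   -0.17]
8 [-0.91  0.33  0.01] [-0.   -0.   -0.17]
9 [-0.91  0.31  0.01] [-0.   -0.   -0.17]
```

Emit:
apply_moves:
  deltas:
    - {"gripper": 1, "x": -0.84, "y": 0.47, "z": 0, "rx": 0, "ry": 0, "rz": -0.17}
    - {"gripper": 1, "x": -0.85, "y": 0.46, "z": 0, "rx": 0, "ry": 0, "rz": -0.17}
    - {"gripper": 1, "x": -0.86, "y": 0.44, "z": 0, "rx": 0, "ry": 0, "rz": -0.17}
    - {"gripper": 1, "x": -0.87, "y": 0.42, "z": 0, "rx": 0, "ry": 0, "rz": -0.17}
    - {"gripper": 1, "x": -0.88, "y": 0.4, "z": 0, "rx": 0, "ry": 0, "rz": -0.17}

```text
time_s: 2.65
ee_pos: [0.5132, -0.0725, 0.1831]
tool_rot: [[0.358, 0.934, 0.0], [0.934, -0.358, 0.0], [0.0, 0.0, -1.0]]
contact_force: [0.3, -0.0, 0.3]
gripper_width: 0.0931
grasp_force: 0.0
```

Emit:
apply_moves:
  deltas:
    - {"gripper": 1, "x": -0.88, "y": 0.38, "z": 0, "rx": 0, "ry": 0, "rz": -0.17}
    - {"gripper": 1, "x": -0.89, "y": 0.37, "z": 0, "rx": 0, "ry": 0, "rz": -0.17}
    - {"gripper": 1, "x": -0.9, "y": 0.35, "z": 0, "rx": 0, "ry": 0, "rz": -0.17}
    - {"gripper": 1, "x": -0.91, "y": 0.33, "z": 0, "rx": 0, "ry": 0, "rz": -0.17}
    - {"gripper": 1, "x": -0.91, "y": 0.31, "z": 0, "rx": 0, "ry": 0, "rz": -0.17}

```text
time_s: 3.15
ee_pos: [0.5216, -0.2651, 0.183]
tool_rot: [[0.261, 0.965, 0.0], [0.965, -0.261, 0.0], [0.0, 0.0, -1.0]]
contact_force: [0.3, -0.2, 0.6]
gripper_width: 0.0934
grasp_force: 0.0
```

Emit:
apply_moves:
  deltas:
    - {"gripper": 1, "x": 0, "y": 0, "z": 0, "rx": 0, "ry": 0, "rz": 0}
    - {"gripper": 1, "x": 0, "y": 0, "z": 0, "rx": 0, "ry": 0, "rz": 0}

```text
time_s: 3.35
ee_pos: [0.5213, -0.2644, 0.1825]
tool_rot: [[0.265, 0.964, -0.0], [0.964, -0.265, 0.001], [0.001, -0.001, -1.0]]
contact_force: [0.4, 0.1, -0.6]
gripper_width: 0.0929
grasp_force: 0.0
```

```bash
python3 snap.py w3
```

```text
[ 0.5213 -0.2644  0.1825] 3.35 [ 0.4  0.1 -0.6]
```

View pics/w3.png

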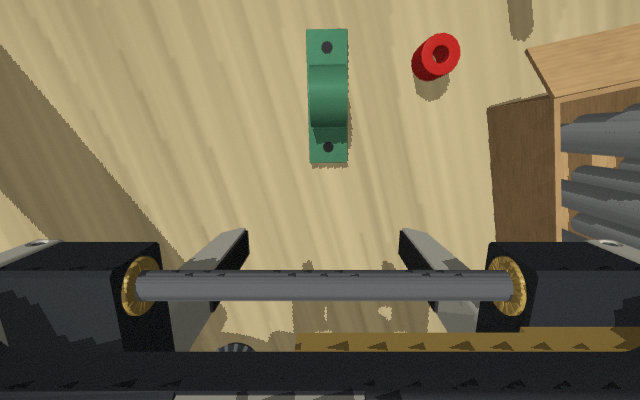

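The bearing foot has corners at about (306,29), (348,29), (348,163) and (310,163), nearly in line with the tool. The bush is at (437,55), 90 px to the right. I'll measure it and check the heights across views.

```bash
cat > br.py <<'E'
from fx import *
s,im=pickle.load(open("w3.pkl","rb"));C=cam("wrist",s)
g=max(blobs(mask(im,"green"),500),key=lambda b:b[1][4]);m=g[2]
r=np.where(m.any(1))[0];print("rows",r[0],r[-1],g[1])
L,R=[],[]
for v in list(range(r[0]+4,r[0]+30))+list(range(r[-1]-14,r[-1]-3)):
    c=np.where(m[v])[0];L.append((c[0]-.5,v));R.append((c[-1]+.5,v))
l,rr=line(plane(C,L,.014)),line(plane(C,R,.014));d=l[1]+rr[1];d/=np.linalg.norm(d);n=np.array([-d[1],d[0]])
print([np.degrees(np.arctan2(q[1][1],q[1][0])) for q in(l,rr)],"width",(l[0]-rr[0])@n)
a=plane(C,(327,r[0]-.5),.014)[0,:2]@d;b=plane(C,(328,r[-1]+.5),.014)[0,:2]@d
lat=(l[0]+rr[0])@n/2;print("len",a-b,"origin",d*(a+b)/2+n*lat,"yaw",np.degrees(np.arctan2(d[1],d[0])))
# height checks
q=[im0[:] for im0 in ()]
ims={k:cv2.imread(f"pics/{k}0.png")[...,::-1].copy() for k in("scene","side")}
s2,im2=pickle.load(open("w2.pkl","rb"));C2=cam("wrist",s2)
rs=[]
for Cx,uv in((C2,(323.6,21.2)),(cam("scene"),(423.4,217.8)),(cam("side"),(279.6,147.8))): o,dd=ray(Cx,uv);rs.append((o,dd[0]))
print("marker tri",tri(rs))
gs=mask(ims["side"],"green");gs[:200]=0;gs[280:]=0;k=max(blobs(gs),key=lambda b:b[1][4])[2]
P=cv2.findNonZero(k)[:,0].astype(float);
for nm,cs,w in(("near-left",P[np.argmin(P@[1,-.9])],None),("near-right",P[np.argmax(P@[1,1.])],None),("far-left",P[np.argmin(P@[1,1.])],None)): print(nm,cs)
c0=d*(a+b)/2+n*lat
for sx in(-.07,.07):
  for sy in(-.022,.022): print("predicted side px",sx,sy,proj(cam("side"),np.r_[c0+d*sx+n*sy,.014]),proj(C,np.r_[c0+d*sx+n*sy,.014]))
E
python3 br.py
```

```text
rows 29 161 [ 306   29   41  133 4779]
[np.float32(75.65464), np.float32(75.77517)] width 0.042774156
len 0.13931288168521572 origin [ 0.553  -0.1677] yaw 75.71491
marker tri (array([0.5786, 0.2611, 0.07  ]), [np.float64(0.0004294106319802085), np.float64(0.000884965823695571), np.float64(0.001160020252175505)])
near-left [330. 261.]
near-right [342. 259.]
far-left [320. 227.]
predicted side px -0.07 -0.022 [[344.5357 257.7085]] [[346.9341 161.4451]]
predicted side px -0.07 0.022 [[330.4811 260.5067]] [[309.3325 162.1402]]
predicted side px 0.07 -0.022 [[332.4554 223.943 ]] [[347.1226  27.7281]]
predicted side px 0.07 0.022 [[319.2327 226.4168]] [[305.3193  28.5742]]
```

```bash
python3 - <<'E'
from h import *
R=target(75.7)
rows([.553,-.1677,.10],R); print(); rows([.553,-.1677,.022],R,p0=[.553,-.1677,.10],R0=R)
E
```

```text
0 [0.63 0.03 0.52] [-0.   -0.   -0.04]
1 [0.63 0.04 0.52] [-0.   -0.   -0.04]
2 [0.63 0.04 0.52] [-0.   -0.   -0.04]
3 [0.63 0.04 0.52] [-0.   -0.   -0.04]

0 [0.   0.   0.65] [0. 0. 0.]
1 [0.   0.   0.65] [0. 0. 0.]
2 [0.   0.   0.65] [0. 0. 0.]
```

Emit:
apply_moves:
  deltas:
    - {"gripper": 1, "x": 0.63, "y": 0.04, "z": 0.52, "rx": 0, "ry": 0, "rz": -0.04}
    - {"gripper": 1, "x": 0.63, "y": 0.04, "z": 0.52, "rx": 0, "ry": 0, "rz": -0.04}
    - {"gripper": 1, "x": 0.63, "y": 0.04, "z": 0.52, "rx": 0, "ry": 0, "rz": -0.04}
    - {"gripper": 1, "x": 0.63, "y": 0.04, "z": 0.52, "rx": 0, "ry": 0, "rz": -0.04}
    - {"gripper": 1, "x": 0, "y": 0, "z": 0, "rx": 0, "ry": 0, "rz": 0}

```text
time_s: 3.9
ee_pos: [0.5519, -0.1634, 0.0969]
tool_rot: [[0.241, 0.971, -0.005], [0.971, -0.241, 0.004], [0.003, -0.006, -1.0]]
contact_force: [-1.0, -0.1, 0.9]
gripper_width: 0.093
grasp_force: 0.0
```

Emit:
apply_moves:
  deltas:
    - {"gripper": 1, "x": 0, "y": 0, "z": 0.65, "rx": 0, "ry": 0, "rz": 0}
    - {"gripper": 1, "x": 0, "y": 0, "z": 0.65, "rx": 0, "ry": 0, "rz": 0}
    - {"gripper": 1, "x": 0, "y": 0, "z": 0.65, "rx": 0, "ry": 0, "rz": 0}
    - {"gripper": 1, "x": 0, "y": 0, "z": 0, "rx": 0, "ry": 0, "rz": 0}
    - {"gripper": 1, "x": 0, "y": 0, "z": 0, "rx": 0, "ry": 0, "rz": 0}

```text
time_s: 4.4
ee_pos: [0.5538, -0.1692, 0.0224]
tool_rot: [[0.245, 0.969, 0.0], [0.969, -0.245, -0.0], [-0.0, 0.0, -1.0]]
contact_force: [0.6, -0.7, 0.6]
gripper_width: 0.0932
grasp_force: 0.0
```

Emit:
apply_moves:
  deltas:
    - {"gripper": 0, "x": 0, "y": 0, "z": 0, "rx": 0, "ry": 0, "rz": 0}
    - {"gripper": 0, "x": 0, "y": 0, "z": 0, "rx": 0, "ry": 0, "rz": 0}
    - {"gripper": 0, "x": 0, "y": 0, "z": 0, "rx": 0, "ry": 0, "rz": 0}
    - {"gripper": 0, "x": 0, "y": 0, "z": 0, "rx": 0, "ry": 0, "rz": 0}
    - {"gripper": 0, "x": 0, "y": 0, "z": 0, "rx": 0, "ry": 0, "rz": 0}

```text
time_s: 4.9
ee_pos: [0.5538, -0.1697, 0.0218]
tool_rot: [[0.246, 0.969, 0.0], [0.969, -0.246, -0.0], [-0.0, 0.001, -1.0]]
contact_force: [0.8, 0.3, -0.5]
gripper_width: 0.0575
grasp_force: 0.0
```

Emit:
apply_moves:
  deltas:
    - {"gripper": 0, "x": 0, "y": 0, "z": 0, "rx": 0, "ry": 0, "rz": 0}
    - {"gripper": 0, "x": 0, "y": 0, "z": 0, "rx": 0, "ry": 0, "rz": 0}
    - {"gripper": 0, "x": 0, "y": 0, "z": 0, "rx": 0, "ry": 0, "rz": 0}

```text
time_s: 5.2
ee_pos: [0.5529, -0.1693, 0.0213]
tool_rot: [[0.246, 0.969, -0.002], [0.969, -0.246, 0.001], [0.0, -0.002, -1.0]]
contact_force: [-2.4, 0.6, 3.0]
gripper_width: 0.0362
grasp_force: 30.0
```

Gripped: the opening is 36.2 mm and the grip force 30 N. Next I'll lift it and carry it to a tilted pose above and behind the pocket.

```bash
cat >> h.py <<'E'
F=np.array([.5521,.2061]);YAW=63.0
B=np.array([.0015,0,.0213])
def tcp(fx,fz,tilt,fy=0.,yaw=None):
    """TCP pose that puts the bearing origin at fixture (fx,fy), height fz"""
    y=YAW if yaw is None else yaw;a=np.radians(YAW);R=target(y,tilt)
    b=np.r_[F+fx*np.array([np.cos(a),np.sin(a)])+fy*np.array([-np.sin(a),np.cos(a)]),fz]
    return b-R@B,R
def where():
    s=bot.sense();a=np.radians(YAW);R=np.array(s["tool_rot"]);b=np.array(s["ee_pos"])+R@B;q=b[:2]-F
    print("bearing fx %.4f fy %.4f z %.4f"%(q@[np.cos(a),np.sin(a)],q@[-np.sin(a),np.cos(a)],b[2]),"tilt %.2f roll %.2f yaw %.2f"%(np.degrees(np.arcsin(-R[2,0])),np.degrees(np.arcsin(R[2,1])),np.degrees(np.arctan2(R[1,0],R[0,0]))),"F",np.round(s["contact_force"],1),"w",round(s["gripper_width"],4),"t",s["time_s"])
E
python3 - <<'E'
from h import *
s=bot.sense();p=np.array(s["ee_pos"])+[0,0,.084];R0=target(75.75)
q,R=tcp(-.045,.07,8);print(q);rows(q,R,p0=p,R0=R0)
E
```

```text
[0.53234187 0.16732249 0.09130147]
0 [ 0.8  -0.26  0.03] [ 0.01 -0.12  0.19]
1 [ 0.8  -0.27  0.02] [ 0.01 -0.12  0.19]
2 [ 0.79 -0.29  0.01] [ 0.01 -0.12  0.19]
3 [ 0.78 -0.31  0.  ] [ 0.01 -0.12  0.19]
4 [ 0.78 -0.33 -0.01] [ 0.01 -0.12  0.19]
5 [ 0.77 -0.34 -0.02] [ 0.01 -0.12  0.19]
6 [ 0.76 -0.36 -0.03] [ 0.01 -0.12  0.19]
7 [ 0.75 -0.38 -0.04] [ 0.01 -0.12  0.19]
8 [ 0.74 -0.4  -0.05] [ 0.01 -0.12  0.19]
9 [ 0.73 -0.41 -0.06] [ 0.01 -0.12  0.19]
```

Emit:
apply_moves:
  deltas:
    - {"gripper": 0, "x": 0, "y": 0, "z": -0.3, "rx": 0, "ry": 0, "rz": 0}
    - {"gripper": 0, "x": 0, "y": 0, "z": -0.9, "rx": 0, "ry": 0, "rz": 0}
    - {"gripper": 0, "x": 0, "y": 0, "z": -0.9, "rx": 0, "ry": 0, "rz": 0}
    - {"gripper": 0, "x": 0, "y": 0, "z": 0, "rx": 0, "ry": 0, "rz": 0}

```text
time_s: 5.6
ee_pos: [0.5569, -0.1711, 0.1106]
tool_rot: [[0.246, 0.969, 0.009], [0.969, -0.246, -0.004], [-0.002, 0.009, -1.0]]
contact_force: [2.2, -0.2, -4.9]
gripper_width: 0.0358
grasp_force: 30.0
```

Emit:
apply_moves:
  deltas:
    - {"gripper": 0, "x": 0.8, "y": -0.26, "z": 0.03, "rx": 0.01, "ry": -0.12, "rz": 0.19}
    - {"gripper": 0, "x": 0.8, "y": -0.27, "z": 0.02, "rx": 0.01, "ry": -0.12, "rz": 0.19}
    - {"gripper": 0, "x": 0.79, "y": -0.29, "z": 0.01, "rx": 0.01, "ry": -0.12, "rz": 0.19}
    - {"gripper": 0, "x": 0.78, "y": -0.31, "z": 0, "rx": 0.01, "ry": -0.12, "rz": 0.19}
    - {"gripper": 0, "x": 0.78, "y": -0.33, "z": -0.01, "rx": 0.01, "ry": -0.12, "rz": 0.19}

```text
time_s: 6.1
ee_pos: [0.5421, 0.0001, 0.0973]
tool_rot: [[0.355, 0.934, -0.03], [0.932, -0.356, -0.067], [-0.073, -0.004, -0.997]]
contact_force: [0.7, -0.4, -6.2]
gripper_width: 0.0358
grasp_force: 30.0
```

Emit:
apply_moves:
  deltas:
    - {"gripper": 0, "x": 0.77, "y": -0.34, "z": -0.02, "rx": 0.01, "ry": -0.12, "rz": 0.19}
    - {"gripper": 0, "x": 0.76, "y": -0.36, "z": -0.03, "rx": 0.01, "ry": -0.12, "rz": 0.19}
    - {"gripper": 0, "x": 0.75, "y": -0.38, "z": -0.04, "rx": 0.01, "ry": -0.12, "rz": 0.19}
    - {"gripper": 0, "x": 0.74, "y": -0.4, "z": -0.05, "rx": 0.01, "ry": -0.12, "rz": 0.19}
    - {"gripper": 0, "x": 0.73, "y": -0.41, "z": -0.06, "rx": 0.01, "ry": -0.12, "rz": 0.19}

```text
time_s: 6.6
ee_pos: [0.5324, 0.1678, 0.0901]
tool_rot: [[0.455, 0.888, -0.065], [0.878, -0.46, -0.13], [-0.145, 0.002, -0.989]]
contact_force: [0.1, 0.3, -5.5]
gripper_width: 0.0356
grasp_force: 30.0
```

Emit:
apply_moves:
  deltas:
    - {"gripper": 0, "x": 0, "y": 0, "z": 0, "rx": 0, "ry": 0, "rz": 0}
    - {"gripper": 0, "x": 0, "y": 0, "z": 0, "rx": 0, "ry": 0, "rz": 0}
    - {"gripper": 0, "x": 0, "y": 0, "z": 0, "rx": 0, "ry": 0, "rz": 0}
    - {"gripper": 0, "x": 0, "y": 0, "z": 0, "rx": 0, "ry": 0, "rz": 0}

```text
time_s: 7.0
ee_pos: [0.5336, 0.1654, 0.0914]
tool_rot: [[0.456, 0.888, -0.063], [0.878, -0.46, -0.13], [-0.144, 0.004, -0.99]]
contact_force: [0.6, 0.1, -5.6]
gripper_width: 0.0357
grasp_force: 30.0
```

```bash
python3 snap.py w4; python3 -c "
from h import *
where()"
```

```text
[0.5336 0.1654 0.0914] 7.0 [ 0.6  0.1 -5.6]
bearing fx -0.0462 fy -0.0022 z 0.0703 tilt 8.28 roll 0.24 yaw 62.55 F [ 0.9  0.4 -5.7] w 0.0357 t 7.05
```

View pics/w4.png

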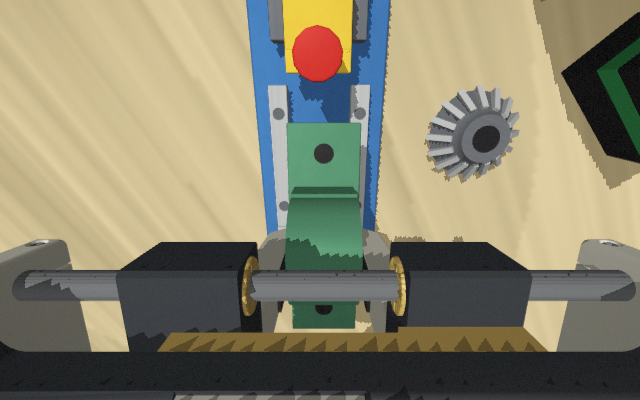

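The wrist view shows the held bearing with its nose edge at row 123, columns 288–361. It sits over the pocket, with the rails at columns 270–287 and 352–370, the yellow lip edge at row 72 and the plunger at (317,53). I'll measure the held bearing and the fixture in this same picture.

```bash
cat > rel.py <<'E'
from fx import *
def rel(f,ra,rb,g0=4,g1=45):
    s,im=pickle.load(open(f,"rb"));C=cam("wrist",s)
    T=np.array(s["tool_rot"]);t=np.array(s["ee_pos"])
    g=max(blobs(mask(im,"green")*(np.arange(640)[None]<420).astype(np.uint8),500),key=lambda b:b[1][4])[2]
    r=np.where(g.any(1))[0][0]
    # foot top plane in tool frame z=.0073
    def tool_plane(uv,z):
        o,d=ray(C,uv);o=(o-t)@T;d=d@T;return o+d*((z-o[2])/d[:,2])[:,None]
    L,R=[],[]
    for v in range(r+g0,r+g1):
        c=np.where(g[v])[0];L.append((c[0]-.5,v));R.append((c[-1]+.5,v))
    l,q=line(tool_plane(L,.0073)),line(tool_plane(R,.0073))
    f_=lambda k,x:k[0][1]+(x-k[0][0])*k[1][1]/k[1][0]
    for x in(.035,.0715): print("foot tool y at x",x,"mid %.4f width %.4f"%((f_(l,x)+f_(q,x))/2,f_(q,x)-f_(l,x)))
    c=np.where(g[r+2])[0].mean();print("nose x tool",tool_plane((c,r-.5),.0073)[0],"row",r)
    m=mask(im,"blue");m[:,:230]=0;m[:,410:]=0;L,R=[],[]
    for v in range(ra,rb):
        c=np.where(m[v])[0]
        if len(c): L.append((c[0]-.5,v));R.append((c[-1]+.5,v))
    l,q=line(plane(C,L,.012)),line(plane(C,R,.012));d=l[1]+q[1];d/=np.linalg.norm(d);n=np.array([-d[1],d[0]])
    print("base yaws",[np.degrees(np.arctan2(k[1][1],k[1][0])) for k in(l,q)],"width",(l[0]-q[0])@n,"mid",(l[0]+q[0])@n/2, "vs F@n",F@n,"nyaw",np.degrees(np.arctan2(d[1],d[0])))
    ce,st,bm=[b for b in blobs(mask(im,"red"),100) if 250<b[0][0]<390][0];(u,v),rad=cv2.minEnclosingCircle(cv2.findNonZero(bm))
    a=np.radians(YAW);p=plane(C,(u,v),.072)[0,:2]-F;print("red",(u,v,rad),"fixture",p@[np.cos(a),np.sin(a)],p@[-np.sin(a),np.cos(a)])
if __name__=="__main__": rel(sys.argv[1],int(sys.argv[2]),int(sys.argv[3]))
E
python3 rel.py w4.pkl 90 200
```

```text
foot tool y at x 0.035 mid -0.0033 width 0.0509
foot tool y at x 0.0715 mid 0.0061 width 0.0317
nose x tool [0.071  0.0046 0.0073] row 123
base yaws [np.float32(62.860466), np.float32(62.838524)] width 0.09913811 mid -0.39721033 vs F@n -0.3972151245087385 nyaw 62.84949
red (317.5, 53.26785659790039, 28.27237892150879) fixture 0.06110636766804949 -0.0002226693376644381
```

```bash
python3 - <<'E'
from fx import *
s,im=pickle.load(open("w4.pkl","rb"));m=mask(im,"green")
for v in (124,127,135,145,160,170,180,186): c=np.where(m[v,:420])[0];print(v,c[0],c[-1],len(c))
C=cam("wrist",s);T=np.array(s["tool_rot"]);t=np.array(s["ee_pos"])
for v in (127,135,145,170,180):
    c=np.where(m[v,250:400])[0]+250;o,d=ray(C,[(c[0]-.5,v),(c[-1]+.5,v)]);o=(o-t)@T;d=d@T;p=o+d*((.0073-o[2])/d[:,2])[:,None];print(v,p[:,:2].ravel(),p[:,1].mean())
E
```

```text
124 287 359 43
127 288 357 40
135 287 359 40
145 288 358 41
160 289 358 36
170 288 358 47
180 289 357 42
186 289 358 58
127 [ 0.0685 -0.0206  0.0685  0.0208] 8.797026962719355e-05
135 [ 0.0639 -0.0213  0.0639  0.0221] 0.000382713985686357
145 [ 0.058  -0.0209  0.058   0.0217] 0.00038083561409530016
170 [ 0.043  -0.0214  0.043   0.0221] 0.00037654011733651363
180 [ 0.0368 -0.021   0.0368  0.0217] 0.00037455304116443613
```

```bash
sed -i 's/YAW=63.0/YAW=62.9/; s/^B=.*/B=np.array([.0012,.0004,.0213])/' h.py; python3 - <<'E'
from h import *
where(); q,R=tcp(-.026,.045,8);rows(q,R)
E
```

```text
bearing fx -0.0465 fy -0.0027 z 0.0704 tilt 8.28 roll 0.24 yaw 62.55 F [ 0.9  0.4 -5.7] w 0.0357 t 7.05
0 [ 0.6  -0.07  0.55] [ 0.03  0.04 -0.05]
```

Emit:
apply_moves:
  deltas:
    - {"gripper": 0, "x": 0.3, "y": -0.03, "z": 0.27, "rx": 0.02, "ry": 0.02, "rz": -0.02}
    - {"gripper": 0, "x": 0.3, "y": -0.04, "z": 0.28, "rx": 0.01, "ry": 0.02, "rz": -0.03}
    - {"gripper": 0, "x": 0, "y": 0, "z": 0, "rx": 0, "ry": 0, "rz": 0}
    - {"gripper": 0, "x": 0, "y": 0, "z": 0, "rx": 0, "ry": 0, "rz": 0}
    - {"gripper": 0, "x": 0, "y": 0, "z": 0, "rx": 0, "ry": 0, "rz": 0}

```text
time_s: 7.55
ee_pos: [0.5408, 0.186, 0.0666]
tool_rot: [[0.449, 0.891, -0.063], [0.882, -0.454, -0.124], [-0.139, -0.0, -0.99]]
contact_force: [0.2, -0.5, -6.0]
gripper_width: 0.0357
grasp_force: 30.0
```

```bash
python3 snap.py w5;python3 - <<'E'
from h import *
where(); q,R=tcp(-.026,.0245,8);rows(q,R)
E
python3 rel.py w5.pkl 75 180
```

```text
[0.5408 0.186  0.0666] 7.55 [ 0.2 -0.5 -6. ]
bearing fx -0.0248 fy 0.0004 z 0.0456 tilt 7.99 roll 0.02 yaw 63.00 F [-0.5 -0.6 -6.5] w 0.0356 t 7.6
0 [0.04 0.01 0.53] [ 0.   -0.    0.01]
foot tool y at x 0.035 mid -0.0015 width 0.0470
foot tool y at x 0.0715 mid 0.0037 width 0.0369
nose x tool [0.071  0.0081 0.0073] row 123
base yaws [np.float32(62.95563), np.float32(62.82924)] width 0.099185355 mid -0.39747605 vs F@n -0.39754129343330863 nyaw 62.89244
red (324.0, 97.4137954711914, 29.430883407592773) fixture 0.060926340403870155 0.0002093287524826659
```

View pics/w5.png

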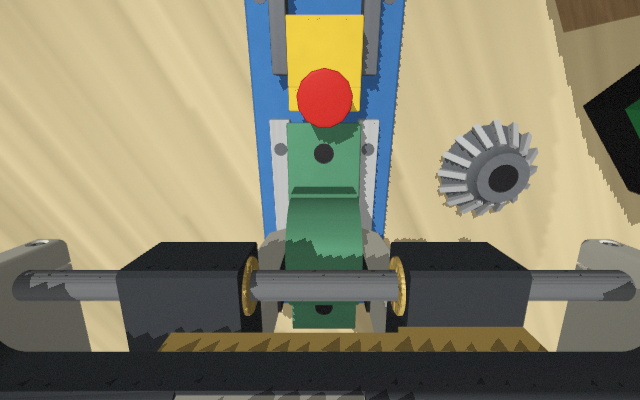

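The bearing is in line over the pocket: foot at columns 288–361, rails at 270–380. The nose at row 123 is just behind the lip. Now I'll lower it tilted.

Emit:
apply_moves:
  deltas:
    - {"gripper": 0, "x": 0.02, "y": 0, "z": 0.2, "rx": 0, "ry": 0, "rz": 0}
    - {"gripper": 0, "x": 0.02, "y": 0, "z": 0.18, "rx": 0, "ry": 0, "rz": 0.01}
    - {"gripper": 0, "x": 0, "y": 0, "z": 0, "rx": 0, "ry": 0, "rz": 0}
    - {"gripper": 0, "x": 0, "y": 0.01, "z": 0.14, "rx": 0, "ry": 0, "rz": 0}
    - {"gripper": 0, "x": 0, "y": 0, "z": 0, "rx": 0, "ry": 0, "rz": 0}

```text
time_s: 8.1
ee_pos: [0.5401, 0.1844, 0.0451]
tool_rot: [[0.451, 0.89, -0.064], [0.882, -0.455, -0.124], [-0.14, -0.001, -0.99]]
contact_force: [-0.8, 0.3, -5.7]
gripper_width: 0.0357
grasp_force: 30.0
```

Emit:
apply_moves:
  deltas:
    - {"gripper": 0, "x": 0, "y": 0, "z": 0, "rx": 0, "ry": 0, "rz": 0}
    - {"gripper": 0, "x": 0, "y": 0, "z": 0, "rx": 0, "ry": 0, "rz": 0}

```text
time_s: 8.3
ee_pos: [0.5408, 0.1847, 0.0461]
tool_rot: [[0.451, 0.89, -0.063], [0.882, -0.455, -0.124], [-0.139, 0.001, -0.99]]
contact_force: [-0.3, -0.0, -4.9]
gripper_width: 0.0359
grasp_force: 30.0
```

```bash
python3 - <<'E'
from h import *
where(); q,R=tcp(.003,.0240,7);rows(q,R)
E
```

```text
bearing fx -0.0259 fy -0.0001 z 0.0248 tilt 7.97 roll 0.03 yaw 62.91 F [-0.3 -0.  -4.9] w 0.0359 t 8.3
0 [ 0.71 -0.   -0.08] [0.   0.14 0.  ]
```

```bash
python3 - <<'E'
from h import *
q,R=tcp(-.008,.0238,7.5);rows(q,R); q2,R2=tcp(.0045,.0238,7.5);rows(q2,R2,p0=q,R0=R)
E
```

```text
0 [ 0.44 -0.   -0.04] [0.   0.07 0.  ]
0 [ 0.31 -0.   -0.04] [0. 0. 0.]
```

Emit:
apply_moves:
  deltas:
    - {"gripper": 0, "x": 0.22, "y": 0, "z": -0.02, "rx": 0, "ry": 0.03, "rz": 0}
    - {"gripper": 0, "x": 0.22, "y": 0, "z": -0.02, "rx": 0, "ry": 0.04, "rz": 0}
    - {"gripper": 0, "x": 0, "y": 0, "z": 0, "rx": 0, "ry": 0, "rz": 0}
    - {"gripper": 0, "x": 0, "y": 0, "z": 0, "rx": 0, "ry": 0, "rz": 0}

```text
time_s: 8.7
ee_pos: [0.5487, 0.2008, 0.045]
tool_rot: [[0.451, 0.891, -0.059], [0.883, -0.455, -0.116], [-0.131, 0.0, -0.991]]
contact_force: [0.4, 0.1, -5.4]
gripper_width: 0.036
grasp_force: 30.0
```

```bash
python3 - <<'E'
from h import *
where(); q2,R2=tcp(.0045,.0238,7.5);rows(q2,R2)
E
```

```text
bearing fx -0.0079 fy 0.0002 z 0.0237 tilt 7.50 roll 0.01 yaw 62.96 F [ 0.4  0.1 -5.4] w 0.036 t 8.7
0 [ 0.31  0.01 -0.04] [0.   0.   0.01]
```

Emit:
apply_moves:
  deltas:
    - {"gripper": 0, "x": 0.1, "y": 0, "z": -0.01, "rx": 0, "ry": 0, "rz": 0}
    - {"gripper": 0, "x": 0.1, "y": 0, "z": -0.01, "rx": 0, "ry": 0, "rz": 0}
    - {"gripper": 0, "x": 0.1, "y": 0, "z": -0.02, "rx": 0, "ry": 0, "rz": 0}
    - {"gripper": 0, "x": 0, "y": 0, "z": 0, "rx": 0, "ry": 0, "rz": 0}
    - {"gripper": 0, "x": 0, "y": 0, "z": 0, "rx": 0, "ry": 0, "rz": 0}

```text
time_s: 9.2
ee_pos: [0.5531, 0.2097, 0.0449]
tool_rot: [[0.451, 0.89, -0.062], [0.882, -0.455, -0.119], [-0.135, -0.001, -0.991]]
contact_force: [-3.0, -5.6, -3.2]
gripper_width: 0.0361
grasp_force: 30.0
```

```bash
python3 snap.py w6; python3 - <<'E'
from h import *
where()
for z,t in((.0195,4),(.0155,2),(.013,0)):
    q2,R2=tcp(.0045,z,t);print(z,t);rows(q2,R2)
E
python3 rel.py w6.pkl 120 180|tail -1
```

```text
[0.5531 0.2097 0.0449] 9.2 [-3.  -5.6 -3.2]
bearing fx 0.0019 fy 0.0004 z 0.0236 tilt 7.73 roll -0.06 yaw 62.93 F [-2.3 -5.2 -3.3] w 0.0358 t 9.25
0.0195 4
0 [0.04 0.01 0.1 ] [-0.01  0.54  0.  ]
0.0155 2
0 [0.04 0.01 0.2 ] [-0.01  0.83  0.  ]
0.013 0
0 [0.01 0.   0.13] [-0.    0.56  0.  ]
1 [0.01 0.   0.13] [-0.    0.56  0.  ]
red (323.44586181640625, 143.2292938232422, 31.268051147460938) fixture 0.06861503204706601 0.0001951130976500816
```

Jaw force is about 6 N. The marker has moved from 60.9 to 68.6 mm, so the jaw is back about 8 mm with the nose under the lip. Next I rotate flat and lower the rear end inside the stop.

Emit:
apply_moves:
  deltas:
    - {"gripper": 0, "x": 0.03, "y": 0.01, "z": 0.06, "rx": 0, "ry": 0.28, "rz": 0}
    - {"gripper": 0, "x": 0.01, "y": 0, "z": 0.06, "rx": 0, "ry": 0.28, "rz": 0}
    - {"gripper": 0, "x": 0.01, "y": 0, "z": 0.06, "rx": 0, "ry": 0.28, "rz": 0}
    - {"gripper": 0, "x": 0, "y": 0, "z": 0, "rx": 0, "ry": 0, "rz": 0}

```text
time_s: 9.65
ee_pos: [0.5531, 0.2098, 0.0372]
tool_rot: [[0.455, 0.89, -0.017], [0.89, -0.456, -0.029], [-0.034, -0.002, -0.999]]
contact_force: [-3.5, -7.0, -4.3]
gripper_width: 0.0357
grasp_force: 30.0
```

```bash
python3 - <<'E'
from h import *
where();q2,R2=tcp(.003,.012,0);rows(q2,R2)
E
```

```text
bearing fx 0.0042 fy 0.0004 z 0.0159 tilt 1.95 roll -0.12 yaw 62.89 F [-3.5 -7.  -4.3] w 0.0357 t 9.65
0 [-0.04  0.01  0.1 ] [-0.02  0.28 -0.  ]
```

Emit:
apply_moves:
  deltas:
    - {"gripper": 0, "x": -0.02, "y": 0.01, "z": 0.05, "rx": 0, "ry": 0.14, "rz": 0}
    - {"gripper": 0, "x": -0.02, "y": 0, "z": 0.05, "rx": 0, "ry": 0.14, "rz": 0}
    - {"gripper": 0, "x": 0, "y": 0, "z": 0, "rx": 0, "ry": 0, "rz": 0}
    - {"gripper": 0, "x": 0, "y": 0, "z": 0, "rx": 0, "ry": 0, "rz": 0}

```text
time_s: 10.05
ee_pos: [0.553, 0.2087, 0.0334]
tool_rot: [[0.455, 0.89, -0.002], [0.89, -0.455, 0.0], [-0.001, -0.002, -1.0]]
contact_force: [-3.9, -7.1, -2.4]
gripper_width: 0.0358
grasp_force: 30.0
```

```bash
python3 - <<'E'
from h import *
where();q2,R2=tcp(.0,.0115,0);rows(q2,R2)
E
```

```text
bearing fx 0.0039 fy 0.0000 z 0.0121 tilt 0.04 roll -0.11 yaw 62.93 F [-3.9 -7.1 -2.4] w 0.0358 t 10.05
0 [-0.1   0.    0.02] [-0.02  0.01  0.  ]
```

Emit:
apply_moves:
  deltas:
    - {"gripper": 0, "x": -0.05, "y": 0, "z": 0.01, "rx": -0.01, "ry": 0, "rz": 0}
    - {"gripper": 0, "x": -0.05, "y": 0, "z": 0.01, "rx": -0.01, "ry": 0, "rz": 0}
    - {"gripper": 0, "x": 0, "y": 0, "z": 0, "rx": 0, "ry": 0, "rz": 0}

```text
time_s: 10.35
ee_pos: [0.552, 0.2065, 0.0333]
tool_rot: [[0.455, 0.89, 0.002], [0.89, -0.455, 0.001], [0.002, 0.002, -1.0]]
contact_force: [-5.4, -4.0, 2.8]
gripper_width: 0.0357
grasp_force: 30.0
```

```bash
python3 snap.py w7; python3 rel.py w7.pkl 120 180|tail -1; python3 - <<'E'
from h import *
where()
E
```

```text
[0.552  0.2065 0.0333] 10.35 [-5.4 -4.   2.8]
red (323.0, 130.057373046875, 32.70073318481445) fixture 0.06699893801672284 2.737682767575318e-06
bearing fx 0.0015 fy -0.0002 z 0.0120 tilt -0.11 roll 0.09 yaw 62.93 F [-5.2 -4.4  2.7] w 0.0358 t 10.4
```

Emit:
apply_moves:
  deltas:
    - {"gripper": 0, "x": -0.03, "y": 0, "z": 0, "rx": 0, "ry": 0, "rz": 0}
    - {"gripper": 0, "x": -0.02, "y": 0, "z": 0, "rx": 0, "ry": 0, "rz": 0}
    - {"gripper": 0, "x": 0, "y": 0, "z": 0, "rx": 0, "ry": 0, "rz": 0}
    - {"gripper": 0, "x": 0, "y": 0, "z": 0, "rx": 0, "ry": 0, "rz": 0}

```text
time_s: 10.8
ee_pos: [0.5518, 0.2053, 0.0333]
tool_rot: [[0.455, 0.89, 0.004], [0.89, -0.455, 0.002], [0.004, 0.002, -1.0]]
contact_force: [-4.3, -0.8, 4.6]
gripper_width: 0.0361
grasp_force: 30.0
```

```bash
python3 snap.py w8; python3 rel.py w8.pkl 120 180|tail -1; python3 - <<'E'
from h import *
where()
E
```

```text
[0.5518 0.2053 0.0333] 10.8 [-4.3 -0.8  4.6]
red (321.619873046875, 129.57936096191406, 32.581668853759766) fixture 0.06598238721777033 0.0003078877494280511
bearing fx 0.0004 fy -0.0005 z 0.0120 tilt -0.20 roll 0.14 yaw 62.93 F [-4.8 -0.3  5.3] w 0.0357 t 10.85
```

The jaw is back 5.1 mm, the bearing is on the floor and against the stop. Now I release it and rise.

Emit:
apply_moves:
  deltas:
    - {"gripper": 0.6, "x": 0, "y": 0, "z": 0, "rx": 0, "ry": 0, "rz": 0}
    - {"gripper": 0.6, "x": 0, "y": 0, "z": 0, "rx": 0, "ry": 0, "rz": 0}
    - {"gripper": 0.6, "x": 0, "y": 0, "z": 0, "rx": 0, "ry": 0, "rz": 0}
    - {"gripper": 0.6, "x": 0, "y": 0, "z": 0, "rx": 0, "ry": 0, "rz": 0}
    - {"gripper": 0.6, "x": 0, "y": 0, "z": 0, "rx": 0, "ry": 0, "rz": 0}

```text
time_s: 11.35
ee_pos: [0.5523, 0.2052, 0.0329]
tool_rot: [[0.455, 0.89, 0.005], [0.89, -0.455, 0.002], [0.004, 0.003, -1.0]]
contact_force: [0.1, 0.5, 0.2]
gripper_width: 0.0558
grasp_force: 0.0
```

Emit:
apply_moves:
  deltas:
    - {"gripper": 0.6, "x": 0, "y": 0, "z": -0.3, "rx": 0, "ry": 0, "rz": 0}
    - {"gripper": 0.6, "x": 0, "y": 0, "z": -0.9, "rx": 0, "ry": 0, "rz": 0}
    - {"gripper": 0.6, "x": 0, "y": 0, "z": -0.9, "rx": 0, "ry": 0, "rz": 0}
    - {"gripper": 0.6, "x": -0.7, "y": 0, "z": -0.7, "rx": 0, "ry": 0, "rz": 0}
    - {"gripper": 0.6, "x": -0.9, "y": 0, "z": -0.5, "rx": 0, "ry": 0, "rz": 0}

```text
time_s: 11.85
ee_pos: [0.5235, 0.1483, 0.1679]
tool_rot: [[0.453, 0.891, 0.009], [0.891, -0.453, 0.002], [0.006, 0.007, -1.0]]
contact_force: [0.0, -1.1, 0.1]
gripper_width: 0.0558
grasp_force: 0.0
```

Emit:
apply_moves:
  deltas:
    - {"gripper": 0.3, "x": -0.7, "y": 0, "z": -0.2, "rx": 0, "ry": 0, "rz": 0}
    - {"gripper": 0, "x": 0, "y": 0, "z": 0, "rx": 0, "ry": 0, "rz": 0}
    - {"gripper": 0, "x": 0, "y": 0, "z": 0, "rx": 0, "ry": 0, "rz": 0}

```text
time_s: 12.15
ee_pos: [0.5099, 0.1228, 0.1736]
tool_rot: [[0.457, 0.89, 0.006], [0.89, -0.457, 0.002], [0.005, 0.004, -1.0]]
contact_force: [0.2, 0.2, 0.2]
gripper_width: 0.0363
grasp_force: 0.0
```

```bash
python3 snap.py w9
```

```text
[0.5099 0.1228 0.1736] 12.15 [0.2 0.2 0.2]
```

View pics/w9.png

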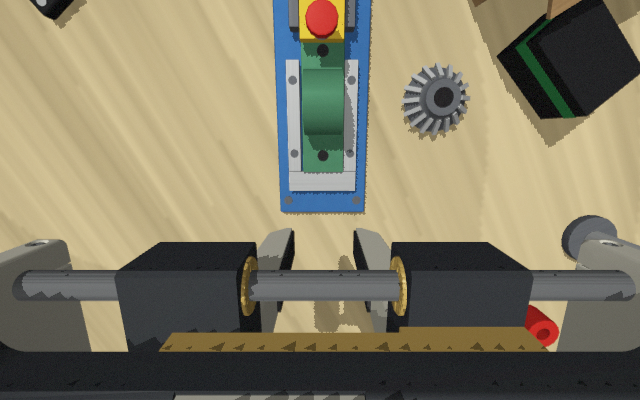

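The bearing lies inside the rails (columns 302–344), its rear edge at row 172 against the steel stop. The plunger is at (322,17). I'll verify numerically and aim at the plunger.

```bash
cat > seat.py <<'E'
from fx import *
s,im=pickle.load(open(sys.argv[1],"rb"));C=cam("wrist",s);a=np.radians(YAW);d=np.array([np.cos(a),np.sin(a)]);n=np.array([-d[1],d[0]])
m=mask(im,"green");m[:,:280]=0;m[:,370:]=0;m=cv2.morphologyEx(m,cv2.MORPH_CLOSE,np.ones((5,5),np.uint8))
r=np.where(m.sum(1)>20)[0];print("green rows",r[0],r[-1])
q=plane(C,(322,r[-1]+.5),.026)[0,:2]-F;print("rear edge fx",q@d)
L,R=[],[]
for v in list(range(r[0]+5,r[0]+22))+list(range(r[-1]-22,r[-1]-3)):
    c=np.where(m[v])[0];L.append((c[0]-.5,v));R.append((c[-1]+.5,v))
for P in(L,R): k=line(plane(C,P,.026));print("side fy",(k[0]-F)@n,"yaw",np.degrees(np.arctan2(k[1][1],k[1][0])))
b=[b for b in blobs(mask(im,"red"),100) if 250<b[0][0]<390][0];(u,v),rad=cv2.minEnclosingCircle(cv2.findNonZero(b[2]))
p=plane(C,(u,v),.074)[0];print("red",u,v,rad,"world",p,"fix",(p[:2]-F)@d,(p[:2]-F)@n)
E
python3 seat.py w9.pkl; python3 - <<'E'
from h import *
a=np.radians(YAW);p=F+.0653*np.array([np.cos(a),np.sin(a)]);print(p)
rows([*p,.12],target(YAW))
E
```

```text
green rows 43 170
rear edge fx -0.06846736062584183
side fy 0.021104567846005604 yaw 62.9918
side fy -0.022445781254245744 yaw 63.155933
red 321.5 18.5 19.039531707763672 world [0.5816 0.2635 0.074 ] fix 0.06452296026736305 -8.950954745691456e-05
[0.58184708 0.2642309 ]
0 [ 0.79 -0.    0.27] [ 0.01 -0.01 -0.  ]
1 [ 0.79 -0.    0.27] [ 0.01 -0.01 -0.  ]
2 [ 0.79 -0.    0.27] [ 0.01 -0.01 -0.  ]
3 [ 0.79 -0.    0.27] [ 0.01 -0.01 -0.  ]
4 [ 0.79 -0.    0.27] [ 0.01 -0.01 -0.  ]
```

Jaw travel is between 4.4 mm (this view against the first) and 5.1 mm (close view). The foot's sides are at ±22 mm, square to within about 0.2°, so it is seated. Next I move above the plunger with the fingers shut.

Emit:
apply_moves:
  deltas:
    - {"gripper": 0, "x": 0.79, "y": 0, "z": 0.27, "rx": 0.01, "ry": -0.01, "rz": 0}
    - {"gripper": 0, "x": 0.79, "y": 0, "z": 0.27, "rx": 0.01, "ry": -0.01, "rz": 0}
    - {"gripper": 0, "x": 0.79, "y": 0, "z": 0.27, "rx": 0.01, "ry": -0.01, "rz": 0}
    - {"gripper": 0, "x": 0.79, "y": 0, "z": 0.27, "rx": 0.01, "ry": -0.01, "rz": 0}
    - {"gripper": 0, "x": 0.79, "y": 0, "z": 0.27, "rx": 0.01, "ry": -0.01, "rz": 0}

```text
time_s: 12.7
ee_pos: [0.5816, 0.2662, 0.1171]
tool_rot: [[0.454, 0.891, -0.006], [0.891, -0.454, -0.001], [-0.003, -0.005, -1.0]]
contact_force: [0.9, -0.1, -0.7]
gripper_width: 0.0004
grasp_force: 0.0
```

Emit:
apply_moves:
  deltas:
    - {"gripper": 0, "x": 0, "y": 0, "z": 0, "rx": 0, "ry": 0, "rz": 0}
    - {"gripper": 0, "x": 0, "y": 0, "z": 0, "rx": 0, "ry": 0, "rz": 0}
    - {"gripper": 0, "x": 0, "y": 0, "z": 0, "rx": 0, "ry": 0, "rz": 0}

```text
time_s: 13.0
ee_pos: [0.581, 0.2636, 0.1184]
tool_rot: [[0.455, 0.891, -0.005], [0.891, -0.455, -0.001], [-0.003, -0.004, -1.0]]
contact_force: [0.6, 0.0, -0.5]
gripper_width: 0.0002
grasp_force: 0.0
```

```bash
python3 - <<'E'
from h import *
a=np.radians(YAW);p=F+.065*np.array([np.cos(a),np.sin(a)]);print(p,bot.sense()["gripper_width"])
rows([*p,.08],target(YAW))
E
```

```text
[0.58171042 0.26396383] 0.00019063910082155628
0 [0.01 0.01 0.48] [-0.02  0.01  0.  ]
1 [0.01 0.01 0.48] [-0.02  0.01  0.  ]
```

Emit:
apply_moves:
  deltas:
    - {"gripper": 0, "x": 0.01, "y": 0.01, "z": 0.48, "rx": -0.02, "ry": 0.01, "rz": 0}
    - {"gripper": 0, "x": 0.01, "y": 0.01, "z": 0.46, "rx": -0.02, "ry": 0.01, "rz": 0}
    - {"gripper": 0, "x": 0, "y": 0, "z": 0, "rx": 0, "ry": 0, "rz": 0}
    - {"gripper": 0, "x": 0, "y": 0, "z": 0, "rx": 0, "ry": 0, "rz": 0}

```text
time_s: 13.4
ee_pos: [0.5824, 0.2633, 0.0818]
tool_rot: [[0.456, 0.89, 0.001], [0.89, -0.456, -0.001], [-0.0, 0.001, -1.0]]
contact_force: [-0.0, -0.2, 0.5]
gripper_width: 0.0005
grasp_force: 0.0
```

Emit:
apply_moves:
  deltas:
    - {"gripper": 0, "x": 0, "y": 0, "z": 0.1, "rx": 0, "ry": 0, "rz": 0}
    - {"gripper": 0, "x": 0, "y": 0, "z": 0.1, "rx": 0, "ry": 0, "rz": 0}
    - {"gripper": 0, "x": 0, "y": 0, "z": 0, "rx": 0, "ry": 0, "rz": 0}
    - {"gripper": 0, "x": 0, "y": 0, "z": 0, "rx": 0, "ry": 0, "rz": 0}

```text
time_s: 13.8
ee_pos: [0.5831, 0.264, 0.0739]
tool_rot: [[0.455, 0.89, 0.003], [0.89, -0.455, -0.001], [0.001, 0.003, -1.0]]
contact_force: [1.3, -0.2, 2.5]
gripper_width: 0.0005
grasp_force: 1.3
```

Touched at z ≈ 0.074 with about 2.5 N. I'll press on in small steps.

Emit:
apply_moves:
  deltas:
    - {"gripper": 0, "x": 0, "y": 0, "z": 0.08, "rx": 0, "ry": 0, "rz": 0}
    - {"gripper": 0, "x": 0, "y": 0, "z": 0.08, "rx": 0, "ry": 0, "rz": 0}
    - {"gripper": 0, "x": 0, "y": 0, "z": 0.08, "rx": 0, "ry": 0, "rz": 0}
    - {"gripper": 0, "x": 0, "y": 0, "z": 0, "rx": 0, "ry": 0, "rz": 0}

```text
time_s: 14.2
ee_pos: [0.5832, 0.264, 0.0642]
tool_rot: [[0.455, 0.89, 0.003], [0.89, -0.455, -0.001], [0.001, 0.003, -1.0]]
contact_force: [-0.1, -1.4, 9.0]
gripper_width: 0.0002
grasp_force: 4.2
```

Emit:
apply_moves:
  deltas:
    - {"gripper": 0, "x": 0, "y": 0, "z": 0.04, "rx": 0, "ry": 0, "rz": 0}
    - {"gripper": 0, "x": 0, "y": 0, "z": 0.03, "rx": 0, "ry": 0, "rz": 0}
    - {"gripper": 0, "x": 0, "y": 0, "z": 0, "rx": 0, "ry": 0, "rz": 0}
    - {"gripper": 0, "x": 0, "y": 0, "z": 0, "rx": 0, "ry": 0, "rz": 0}

```text
time_s: 14.6
ee_pos: [0.5832, 0.2641, 0.0623]
tool_rot: [[0.455, 0.89, 0.003], [0.89, -0.455, -0.001], [0.001, 0.003, -1.0]]
contact_force: [-1.4, -1.9, 10.0]
gripper_width: 0.0005
grasp_force: 5.2
```

Emit:
apply_moves:
  deltas:
    - {"gripper": 0, "x": 0, "y": 0, "z": 0.03, "rx": 0, "ry": 0, "rz": 0}
    - {"gripper": 0, "x": 0, "y": 0, "z": 0, "rx": 0, "ry": 0, "rz": 0}
    - {"gripper": 0, "x": 0, "y": 0, "z": 0, "rx": 0, "ry": 0, "rz": 0}

```text
time_s: 14.9
ee_pos: [0.5833, 0.264, 0.0621]
tool_rot: [[0.455, 0.89, 0.004], [0.89, -0.455, -0.001], [0.001, 0.004, -1.0]]
contact_force: [-4.3, -2.4, 16.7]
gripper_width: 0.0008
grasp_force: 8.3
```

The force rose to 17 N with no further travel, so the plunger is at its stop. Now I lift off and back away.

Emit:
apply_moves:
  deltas:
    - {"gripper": 0, "x": 0, "y": 0, "z": -0.2, "rx": 0, "ry": 0, "rz": 0}
    - {"gripper": 0, "x": 0, "y": 0, "z": -0.3, "rx": 0, "ry": 0, "rz": 0}
    - {"gripper": 0, "x": 0, "y": 0, "z": -0.9, "rx": 0, "ry": 0, "rz": 0}
    - {"gripper": 0, "x": 0, "y": 0, "z": -0.9, "rx": 0, "ry": 0, "rz": 0}
    - {"gripper": 0, "x": -0.8, "y": 0, "z": -0.5, "rx": 0, "ry": 0, "rz": 0}

```text
time_s: 15.4
ee_pos: [0.5694, 0.238, 0.1741]
tool_rot: [[0.453, 0.892, 0.005], [0.892, -0.453, 0.002], [0.004, 0.004, -1.0]]
contact_force: [0.5, -0.8, 0.5]
gripper_width: 0.0004
grasp_force: 0.0
```

Emit:
apply_moves:
  deltas:
    - {"gripper": 0, "x": -0.9, "y": 0, "z": 0, "rx": 0, "ry": 0, "rz": 0}
    - {"gripper": 0, "x": -0.9, "y": 0, "z": 0, "rx": 0, "ry": 0, "rz": 0}
    - {"gripper": 0, "x": -0.9, "y": 0, "z": 0, "rx": 0, "ry": 0, "rz": 0}
    - {"gripper": 0, "x": -0.5, "y": 0, "z": 0, "rx": 0, "ry": 0, "rz": 0}
    - {"gripper": 0, "x": 0, "y": 0, "z": 0, "rx": 0, "ry": 0, "rz": 0}

```text
time_s: 15.9
ee_pos: [0.5078, 0.1199, 0.1713]
tool_rot: [[0.457, 0.889, -0.001], [0.889, -0.457, -0.001], [-0.001, -0.0, -1.0]]
contact_force: [-0.3, 0.2, -0.1]
gripper_width: 0.0005
grasp_force: 0.0
```

Emit:
apply_moves:
  deltas:
    - {"gripper": 0, "x": 0, "y": 0, "z": 0, "rx": 0, "ry": 0, "rz": 0}
    - {"gripper": 0, "x": 0, "y": 0, "z": 0, "rx": 0, "ry": 0, "rz": 0}

```text
time_s: 16.1
ee_pos: [0.5099, 0.1224, 0.1714]
tool_rot: [[0.455, 0.891, 0.001], [0.891, -0.455, -0.0], [0.0, 0.001, -1.0]]
contact_force: [-0.4, -0.8, -0.8]
gripper_width: 0.0002
grasp_force: 0.0
```

```bash
python3 snap.py w10; python3 seat.py w10.pkl
```

```text
[0.5099 0.1224 0.1714] 16.1 [-0.4 -0.8 -0.8]
green rows 41 170
rear edge fx -0.06921005371281992
side fy 0.0209587346523465 yaw 62.52876
side fy -0.022303594049438363 yaw 62.77067
red 322.0 16.571428298950195 18.8577823638916 world [0.5814 0.2632 0.074 ] fix 0.06411740495256316 -5.8076849825667666e-05
```

View pics/w10.png

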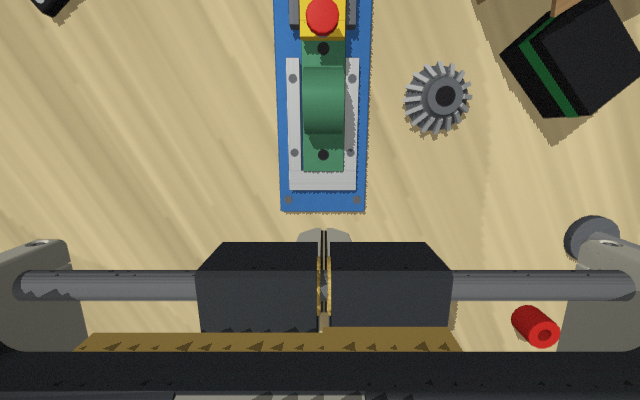

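The bearing is unchanged: flat, square, its rear edge at row 171 against the stop. The plunger is back up at (322,17), and the nearby gear, bush, shaft and carton are where they were. I'm handing it in.

```bash
python3 -c "
from bench import bot
print(bot.job_done())"
```

```text
the job is handed in; nothing more can be done
None
```

The job is handed in at about 16 s: the bearing sits flat and square against the stop, the marker was pressed to its stop (about 17 N) and sprang back, and I saw no other part move; the judge's result was not shown.

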